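# Release the ratchet clamp and park the sample cell

### The arm

A 7-joint arm with a two-finger parallel gripper is mounted at the origin on the work surface. World frame = base frame: x ahead of the robot, y to its left, z up, the work surface at z = 0. Lengths are in mm, angles in degrees, forces in N, time in s.
With the tool pointing down it reaches from about 425 to 875 mm from the base axis. Payload 4.7 kg.
Tool frame: the origin (TCP) lies at the very end of the fingers, on their centre line; the grasp point (between the pads) lies 19 mm behind it; z points along the fingers, y is the direction in which the jaws open and shut (so a half turn about z gives the same grasp; the last joint's range is limited). The gripper opens to 87 mm and grips with 3 to 60 N. Pads are 19 mm wide; open, the fingers measure 117 mm over their backs; the gripper's body (75 mm by 190 mm) begins 51 mm behind the grasp point.
Start: joints at [-76.083, 18.392, -4.016, 83.108, 1.295, 78.541, -3.26], TCP at [147.452, 633.075, 222.587] pointing down, gripper open.
Joint ranges: [-163.93, 163.93], [-17.29, 119.83], [-79.2, 71.16], [3.27, 140.29], [-89.18, 269.18], [5.43, 117.66], [-154.24, 154.24]. Speed limits (degrees/s): [147.25, 147.25, 180, 180, 180, 180, 180].

### API

Orientations are given as [roll, pitch, yaw] about the fixed x, y, z axes, in that order (R = Rz(yaw) Ry(pitch) Rx(roll)).
In Python, from bench import telemetry, vision, r gives the robot as it stands.
- The arm moves only by the tool drive_tool, never from a script. Its argument "increments" is a list of rows, each a list of 7 numbers: the opening, from 0 (shut) to 1 (fully open), then the shift along the tool's x, y, z in cm, then the turn, a rotation vector about the tool's x, y, z in degrees. In form: [[jaw, dx, dy, dz, wx, wy, wz], ...]. A call has 1 to 20 rows; each row is the pose to reach, as a shift and turn from the pose measured when the call began, along the tool's axes at that moment; what a row does not reach only later rows make up. A row lasts 1/8 s, in which the tool goes at most 62.5 mm and 10.7 degrees, less where a joint would pass 70% of its speed; a pose out of reach is approached as far as the arm can. A call with a gripper value outside its range is refused whole. The fingers move at their own pace and stop on an object; "squeeze" is the grip in N (left out, the last holds). Time passes only in rows, so rows that repeat a pose let the fingers close. It gives the time, the measured TCP pose, the force and the opening at its end, in the units of the state.
- telemetry.get_state(): the state, without advancing time (a new reading comes with each control period).
- vision.grab_frame(name): name is "side" or "top"; returns a dict with "pixels" (420x560x3 uint8, red, green, blue), "fx", "fy", "cx", "cy" (pixels), "distortion" ([k1, k2, p1, p2, k3] as OpenCV has them; the pictures are not rectified), "R" (3x3) and "t" (3): a world point X has camera coordinates R X + t. Camera axes: x right, y down, z forward; pixel columns grow to the right and rows downward; lengths in mm; the calibration is good to about 2 mm. A picture is of the moment at which its call begins. There is no depth.
- r.hand_in(): hands the job in, once; it reports no verdict.
The state is a dict: "clock": time; "qpos": joint angles; "qd": joint speeds; "tau": joint torques, N m; "position": TCP position; "tool_rot": TCP orientation; "wrist_force": force on the tool from outside, world axes, zero at the start; "wrist_torque": the same for the moment, N m; "gripper_width": finger opening in mm.
Only numpy, scipy, OpenCV 4.12 (cv2) and the standard library are available. Lean on these libraries where they do the work, as an engineer would, in place of code of your own. Each camera call takes 0.05 s, during which the arm holds its last target. There are 200 camera calls.

### The job

Press the thumb pad to lift the sprung pawl off the ratchet wheel, gently and without forcing it against its stop (keep below 20 N), and keep it lifted until the clamp arm has swung all the way up. Then take the freed sample cell out of the clamp and seat it upright, fully home, in the empty holder. Leave the other things on the bench where they are.

Things in the scene. Friction and masses are not known exactly. Their poses are not given: they have to be found in the camera images.
- clamp: Ratchet clamp bolted to the bench: aluminium base plate 90 x 285 x 12 mm (own x by own y; y from -147 to 138). Origin on the bench under the wheel axle; own y runs along the plate towards the cell, z up. The cell stands on the plate at y 100; wheel, then pawl, then thumb pad follow towards -y. It is damaged if fingers or arm load any part of it with more than 22 N.
- axle (a point): Axle of the toothed ratchet wheel (radius 30 mm), 84 mm above the bench, lying along the clamp's x. A steel clamp arm 113 mm long on the wheel lies level along the clamp's +y when closed, its rubber foot 1 mm above the cell's lid; swung up it stands upright over the axle (its foot side within 20 mm of it towards the cell), to 197 mm above the bench.
- pawl_pivot (a point): Pivot of the pawl, 111 mm above the bench, 50 mm from the axle towards the clamp's -y. The pawl is a lever along y: its nose sits between the teeth on top of the wheel, its tail, cranked down 32 mm, reaches 74 mm to -y and carries the thumb pad. Pressing the pad down lifts the nose.
- pad_spot (a point): Mark fixed in the clamp's frame at (0, -115, 100) mm: the LOWEST place the top of the pawl's thumb pad can be at rest. The round black pad (32 mm wide, 5 thick) is centred here, but stands on a stem that is set differently each time, so that its top is 0 to 22 mm above this mark, not measured: find it by touch. It is pressed straight down.
- stop_screw (a point): Top of the fixed stop screw under the pawl's tail. The nose clears the teeth after about 7 mm of pad travel; the tail meets this stop at about 8.5 mm. A spring resists with about 4 N at first and 8 N at the stop, with up to 4 N more of tooth friction until the nose is free; 11 N or more that no longer moves it is the stop.
- nest (a point): Centre of the cell's seat on the clamp, on the plate's top 12 mm above the bench, inside a low rim 6 mm tall and 44 mm across that only locates the cell.
- ratchet (a joint): Angle of the ratchet wheel with its clamp arm, rad: 0 clamped (arm level over the cell), 1.50 fully backed off (arm upright). A return spring opens it, damped, in about 3 s once the pawl is lifted and kept lifted; if the pawl drops early it stops at a tooth, one every 0.52 rad.
- cell: Sample cell in the clamp: upright steel cylinder 38 mm in diameter and 50 tall with a lid 30 in diameter and 12 tall on top (62 in all), 0.15 to 0.31 kg. Origin at the centre of its underside, z up.
- holder: The empty holder: fixed grey plastic block 70 x 70 x 26 mm with a round blind hole 42 in diameter and 20 deep in its top centre (hole floor 6 mm above the bench). Origin at the centre of its underside.
- holder_full: The other, identical holder, already occupied by a cell. Origin at the centre of its underside.
- beaker: Bystander: clear glass beaker, 70 mm wide, 90 mm tall. Origin at the centre of its underside.
- bottle_a: Bystander: clear bottle with black cap, 60 mm wide, 130 mm tall. Origin at the centre of its underside.
- bottle_b: Bystander: clear bottle with black cap, 60 mm wide, 130 mm tall. Origin at the centre of its underside.
- jar: Bystander: small amber jar, 44 mm wide, 50 mm tall. Origin at the centre of its underside.
- spatula: Bystander: steel lab spatula, 160 mm long, lying flat along its own x. Origin under its middle.
- dish: Bystander: small white ceramic crucible, 60 mm wide, 30 mm tall. Origin at the centre of its underside.
- cell_full: Bystander: a second sample cell, the same as cell, parked in the full holder. Origin at the centre of its underside.
Mind the look-alikes: they are no part of the job. What is shaped like the cell but brown, green or turquoise is not meant.

How it is judged:
By the outcome, as a careful person would: the job done as asked, in the order asked, and still so for the second after the job is handed in, with the robot touching nothing.
It also fails if it takes over 69 s, if anything falls off the work surface, if the arm or the gripper's body presses on something with over 40 N, if the wrist force passes 120 N, or if a joint passes its speed limit or range.

## Working session

There is one attempt and no reset: what is moved stays moved. The work goes in short steps, Python scripts to look and compute and a tool call to move; the robot and the scene stay as the last step left them, time stands still between calls to the robot, and variables do not carry over. Pictures are saved under pics/ and viewed, about 8 in all and at most 12, crops included, and the job is handed in when it is done.

Besides the shell and the picture viewer there is one more tool, called after ">>>" as name(argument=value, ...) on one line, values as JSON. drive_tool: Moves the arm, as the interface text tells. Its arguments: {"type":"object","properties":{"increments":{"type":"array"},"squeeze":{"type":"number"}},"required":["increments"]}

```bash
mkdir -p pics; cat > h.py <<'E'
import numpy as np, cv2
from bench import telemetry, vision, r
def grab(n):
    f=vision.grab_frame(n); f['K']=np.array([[f['fx'],0,f['cx']],[0,f['fy'],f['cy']],[0,0,1]],float)
    f['R']=np.array(f['R'],float);f['t']=np.array(f['t'],float).ravel();f['d']=np.array(f['distortion'],float);return f
def ray(f,uv):
    p=cv2.undistortPoints(np.array([[uv]],float),f['K'],f['d']).ravel()
    return -f['R'].T@f['t'], f['R'].T@np.array([p[0],p[1],1])
def onplane(f,uv,z):
    c,d=ray(f,uv); return c+d*(z-c[2])/d[2]
def proj(f,X):
    return cv2.projectPoints(np.array(X,float).reshape(-1,3),cv2.Rodrigues(f['R'])[0],f['t'],f['K'],f['d'])[0].reshape(-1,2)
def save(f,n,box=None,s=1):
    im=f['pixels'][:,:,::-1]
    if box: im=im[box[1]:box[3],box[0]:box[2]]
    cv2.imwrite('pics/'+n,cv2.resize(im,None,fx=s,fy=s,interpolation=cv2.INTER_CUBIC))
E
python3 - <<'E'
from h import *
for n in('top','side'):
    f=grab(n); save(f,n+'0.png',s=1.4); print(n,-f['R'].T@f['t'],f['R'][2],f['fx'])
    np.save(n+'0.npy',f,allow_pickle=True)
s=telemetry.get_state();print(s)
E
```

```text
top [ 331.94675981  -20.64349653 1193.14526568] [ 0.20418165 -0.01912146 -0.97874625] 521.9703761520867
side [  63.59043945 -849.92706133  655.12925617] [ 0.44062112  0.73342386 -0.51763159] 511.4157606487806
{'clock': 0.1, 'qpos': array([-76.08259632,  18.43676348,  -4.01600553,  83.16924709,
         1.29518932,  78.54287388,  -3.25919792]), 'qd': array([-0.05915781, -0.16369517, -0.07040871, -0.16085713,  0.05483067,
        0.20454566, -0.00605222]), 'tau': array([-6.57928649e-04, -4.92569053e+01, -4.05933447e-01, -3.13399208e+01,
       -6.41677575e-02,  3.94299324e-02,  5.96572954e-05]), 'position': array([147.35604831, 632.54243547, 221.53716438]), 'tool_rot': array([-1.79896366e+02,  5.65231396e-03,  1.66893515e+02]), 'wrist_force': array([-0.15978392,  0.60663768, -0.78549804]), 'wrist_torque': array([ 0.03102029,  0.05855236, -0.01183027]), 'gripper_width': 87.06903476773411}
```

View pics/top0.png

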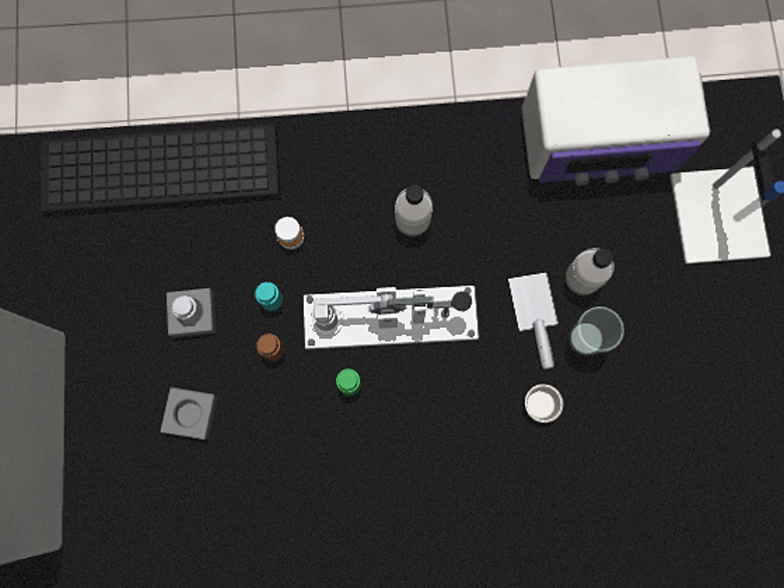

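View pics/side0.png

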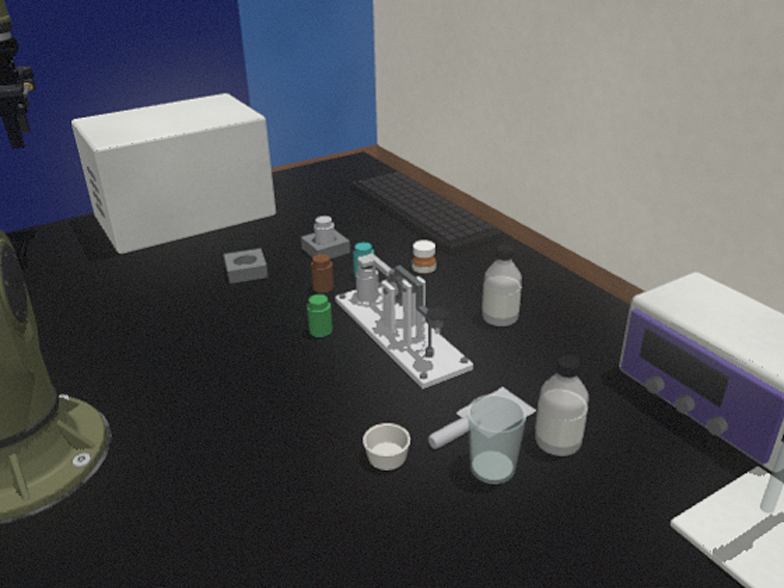

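The top view shows the white clamp plate at display px (304–478, 287–348) with the cell at its left end (323,315) and the black pad at (461,301). The empty holder is at (188,413), and the full one with a grey cell is at (190,312). The side view agrees. The look-alikes are turquoise (267,295), brown (269,346) and green (348,381). The only grey cell in the clamp is the one meant.

```bash
cat > m.py <<'E'
from h import *
f=np.load('top0.npy',allow_pickle=True).item(); g=np.load('side0.npy',allow_pickle=True).item()
im=f['pixels'];
# plate
m=(im.min(2)>165).astype(np.uint8)*255; roi=np.zeros_like(m); roi[195:260,205:350]=m[195:260,205:350]
roi=cv2.morphologyEx(roi,cv2.MORPH_CLOSE,np.ones((5,5)))
c=max(cv2.findContours(roi,0,2)[0],key=cv2.contourArea)
pts=np.array([onplane(f,p[0].astype(float),12)[:2] for p in c],np.float32)
rc=cv2.minAreaRect(pts); print('plate',rc)
bx=cv2.boxPoints(rc); print(bx)
L=max(rc[1]);
e=[(bx[i]-bx[(i+1)%4]) for i in range(4)]; a=max(e,key=np.linalg.norm); a=a/np.linalg.norm(a); a=a if a[1]>0 else -a
yaw=np.degrees(np.arctan2(-a[0],a[1])); O=np.array(rc[0])+a*4.5
print('own y dir',a,'yaw',yaw,'origin',O,'cell',O+100*a,'pad',O-115*a)
# holders
def hold(u0,u1,v0,v1):
    sub=im[v0:v1,u0:u1].astype(int); mm=((sub.min(2)>75)).astype(np.uint8)*255
    mm=cv2.morphologyEx(mm,cv2.MORPH_CLOSE,np.ones((7,7)))
    c=max(cv2.findContours(mm,0,2)[0],key=cv2.contourArea)
    p=np.array([onplane(f,q[0]+np.array([u0,v0],float),26)[:2] for q in c],np.float32)
    return cv2.minAreaRect(p)
print('empty',hold(105,165,270,320)); print('full',hold(105,165,200,245))
h=onplane(f,(188/1.4,413/1.4),26);print('hole rim approx',h)
# cross check projections
def cl(p): x=np.array([a[1],-a[0]]); q=O+p[0]*x+p[1]*a; return [q[0],q[1],p[2]]
P=[cl((sx*45,y,12)) for sx in(-1,1) for y in(-147,138)]+[cl((0,100,62+12)),cl((0,-115,100)),cl((0,-115,122)),cl((0,0,84))]
P+=[[*hold(105,165,270,320)[0],26]]
for F,n in((f,'top'),(g,'side')):
    k=(F['pixels'][:,:,::-1]).copy(); k=cv2.resize(k,None,fx=3,fy=3,interpolation=cv2.INTER_CUBIC)
    for q in proj(F,P): cv2.circle(k,tuple((q*3+1).astype(int)),3,(0,0,255),-1)
    b=(310,570,1110,1000) if n=='top' else (450,480,1050,850)
    cv2.imwrite(f'pics/{n}1.png',k[b[1]:b[3],b[0]:b[2]])
t=cv2.imread('pics/top1.png');s=cv2.imread('pics/side1.png');print(t.shape,s.shape)
E
python3 m.py; python3 - <<'E'
import cv2,numpy as np
t=cv2.imread('pics/top1.png');s=cv2.imread('pics/side1.png')
t=cv2.resize(t[:400],None,fx=.75,fy=.75);w=800
t=cv2.copyMakeBorder(t,0,0,0,max(0,600-t.shape[1]),0);o=np.vstack([t[:,:600],cv2.resize(s,(600,370))[:300]]);cv2.imwrite('pics/both1.png',o[:600])
E
```

```text
plate ((572.3287963867188, -31.218643188476562), (283.53448486328125, 93.7359390258789), 88.51995849609375)
[[ 521.81476 -171.72806]
 [ 615.5195  -174.14914]
 [ 622.84283  109.29077]
 [ 529.1381   111.71185]]
own y dir [0.02582883 0.99966645] yaw -1.4800475 origin [572.44502613 -26.72014427] cell [575.02790925  73.24650002] pad [ 569.47471067 -141.68178368]
empty ((438.71563720703125, 300.677978515625), (71.3870620727539, 71.50614166259766), 76.1816635131836)
full ((602.8011474609375, 293.5643005371094), (71.3994369506836, 71.41805267333984), 1.5653156042099)
hole rim approx [437.78506652 298.74803596  26.        ]
(430, 800, 3) (370, 600, 3)
```

View pics/both1.png

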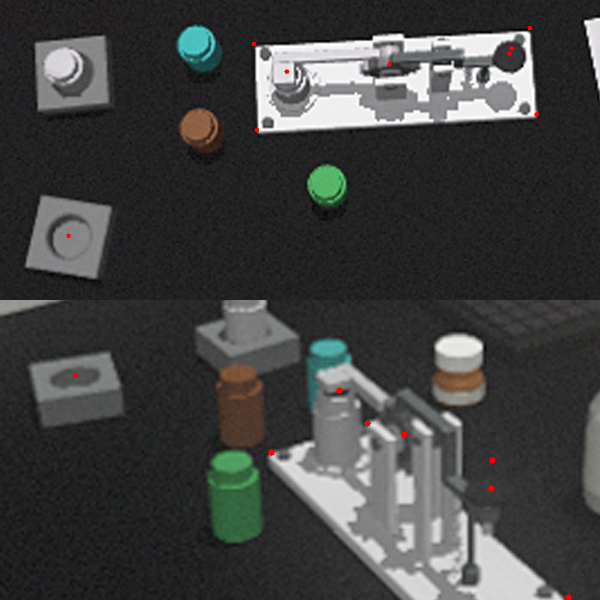

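The overlay in the combined crop shows the plate's right-end dots about 4 px above the true corners. The pad is at about (509,57), 7 px below its dot. So the yaw is slightly off, and I'll refit it with edge lines and triangulate the pad.

```bash
cat > m2.py <<'E'
from h import *
f=np.load('top0.npy',allow_pickle=True).item(); g=np.load('side0.npy',allow_pickle=True).item()
gray=cv2.GaussianBlur(f['pixels'].min(2).astype(np.float32),(3,3),0)
def cross(line): # subpixel half-level crossing along samples from dark to bright
    v=np.array([cv2.getRectSubPix(gray,(1,1),tuple(map(float,p)))[0,0] for p in line]); i=np.argmax(v>115)
    return line[i-1]+(line[i]-line[i-1])*(115-v[i-1])/(v[i]-v[i-1])
top=[cross(np.array([[u,v] for v in np.arange(200,222,.5)])) for u in range(226,336,3) if not 255<u<297]
bot=[cross(np.array([[u,v] for v in np.arange(256,235,-.5)])) for u in range(225,338,3)]
left=[cross(np.array([[u,v] for u in np.arange(210,230,.5)])) for v in range(215,245,2)]
right=[cross(np.array([[u,v] for u in np.arange(350,330,-.5)])) for v in range(210,240,2)]
def fit(ps,z):
    w=np.array([onplane(f,p,z)[:2] for p in ps],np.float32); vx,vy,x,y=cv2.fitLine(w,cv2.DIST_HUBER,0,.1,.01).ravel()
    return np.array([x,y]),np.array([vx,vy])
T,B,Lf,Rt=fit(top,12),fit(bot,6),fit(left,12),fit(right,12)
for n,l in zip('TBLR',(T,B,Lf,Rt)): print(n,l[0],np.degrees(np.arctan2(-l[1][0],l[1][1])))
# pad
k=[]
for F,(u,v),w in((f,(330,215),22),(g,(311,226),26)):
    im=F['pixels'][v-w:v+w,u-w:u+w,::-1]
    im=(255*(im/255.)**.5).astype(np.uint8); k.append(cv2.resize(im,(400,400),interpolation=cv2.INTER_CUBIC))
cv2.imwrite('pics/pad.png',np.hstack(k))
E
python3 m2.py
```

```text
T [614.3633   -58.184383] -1.4770191
B [525.611    -10.938766] -1.4413586
L [573.9374  111.29953] -91.13503
R [ 563.9507  -173.71985] -91.59683
```

View pics/pad.png

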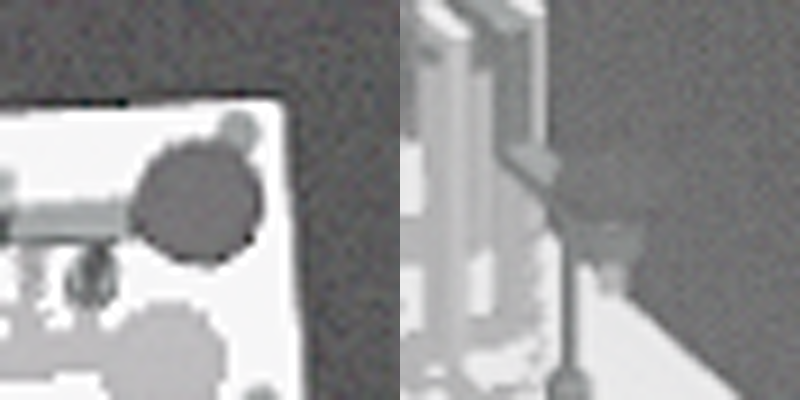

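The pad's centre is at (200,203) in the top half of the crop, and about (600,195) in the side half. The plate's edge lines give a yaw of −1.46°, with length 285 and width 90, as they should be. Next I'll cast the pad rays and turn the first move into tool axes.

```bash
cat > m3.py <<'E'
from h import *
f=np.load('top0.npy',allow_pickle=True).item(); g=np.load('side0.npy',allow_pickle=True).item()
a=np.array([.0255,.9997]);O=np.array([570.2,-26.7])
uv=(330,215.3); us=(285+200*.13,200+190*.13)
for z in (95,100,110,120): print(z,onplane(f,uv,z)[:2],onplane(g,us,z)[:2])
print('pad',O-115*a,'cell',O+100*a)
# hole centre
print('hole',onplane(f,((310+69/.75)/3,(570+237/.75)/3),26))
from scipy.spatial.transform import Rotation as Ro
s=telemetry.get_state();Rm=Ro.from_euler('xyz',s['tool_rot'],degrees=True).as_matrix();print(Rm,s['position'])
E
python3 m3.py
```

```text
95 [ 566.6834087  -143.03536086] [ 564.61590396 -139.71872847]
100 [ 565.61462183 -142.47809459] [ 560.14349461 -146.05841101]
110 [ 563.47704808 -141.36356204] [ 551.19867591 -158.73777609]
120 [ 561.33947433 -140.24902949] [ 542.25385721 -171.41714116]
pad [ 567.2675 -141.6655] cell [572.75  73.27]
hole [437.10882926 299.38729951  26.        ]
[[-9.73950304e-01  2.26761341e-01 -3.14075338e-04]
 [ 2.26761537e-01  9.73948675e-01 -1.78401109e-03]
 [-9.86514888e-05 -1.80875835e-03 -9.99998359e-01]] [147.35604831 632.54243547 221.53716438]
```

```bash
python3 - <<'E'
from h import *
f=np.load('top0.npy',allow_pickle=True).item(); g=np.load('side0.npy',allow_pickle=True).item()
for n,p,q in(('near-left',(122,243),(97,133+0)),('near-right',(272,215),(268,118))):
    b=onplane(g,(p[0]/1.4,p[1]/1.4),0); c,d=ray(g,(q[0]/1.4,q[1]/1.4))
    k=np.dot(b[:2]-c[:2],d[:2])/np.dot(d[:2],d[:2]); print(n,b,'top',c+k*d)
for p in((62,548),(65,333),(0,310)):
    print('top view corner z0/z200/z250',[onplane(f,(p[0]/1.4,p[1]/1.4),z).round() for z in(0,200,250)])
E
```

```text
near-left [269.20630087 551.21383063   0.        ] top [270.96213615 550.95391523 230.49131333]
near-right [579.88078985 504.88949252   0.        ] top [592.84016978 499.80794072 214.25033376]
top view corner z0/z200/z250 [array([251., 501.,   0.]), array([264., 414., 200.]), array([268., 392., 250.])]
top view corner z0/z200/z250 [array([588., 502.,   0.]), array([545., 414., 200.]), array([534., 392., 250.])]
top view corner z0/z200/z250 [array([635., 607.,   0.]), array([585., 502., 200.]), array([572., 475., 250.])]
```

>>> drive_tool(increments=[[0,0,0,-5,0,0,0],[0,0,0,-10,0,0,0],[0,-4.4,-1.9,-10,0,0,5],[0,-8.7,-3.7,-10,0,0,10],[0,-13.1,-5.6,-10,0,0,15],[0,-17.5,-7.5,-10,0,0,20],[0,-21.8,-10.4,-10,0,0,25],[0,-26.2,-13.3,-10,0,0,30],[0,-30.6,-16.1,-10,0,0,35],[0,-34.9,-19.0,-10,0,0,40],[0,-39.3,-21.9,-10,0,0,45],[0,-42.0,-26.4,-10,0,0,50],[0,-44.7,-30.9,-10,0,0,55],[0,-47.4,-35.4,-10,0,0,60],[0,-50.1,-39.9,-10,0,0,65],[0,-52.8,-44.4,-10,0,0,70],[0,-54.2,-49.8,-9,0,0,74],[0,-55.6,-55.2,-8,0,0,78.4],[0,-57.0,-60.5,-7,0,0,78.4],[0,-58.5,-65.9,-6,0,0,78.4]])

```text
clock: 2.6
position: [567.4, -143.2, 282.2]
tool_rot: [-180.0, 0.1, 88.5]
wrist_force: [0.5, 0.4, -0.8]
gripper_width: 0.1
```

>>> drive_tool(increments=[[0,0.1,0,5,0,0,0],[0,0.1,0,10,0,0,0],[0,0.1,0,14,0,0,0],[0,0.1,0,14.5,0,0,0],[0,0.1,0,14.5,0,0,0]])

```text
clock: 3.22
position: [567.8, -142.6, 138.1]
tool_rot: [180.0, 0.1, 88.5]
wrist_force: [-0.4, 0.4, 0.3]
gripper_width: 0.6
```

```bash
python3 - <<'E'
from h import *
s=telemetry.get_state();print(s['clock'],s['position'],s['wrist_force'],s['gripper_width'])
f=grab('side'); save(f,'s2.png',(240,130,400,250),5)
E
```

```text
3.225 [ 567.84761348 -142.55787391  138.09588526] [-0.35640456  0.35838953  0.3328705 ] 0.6378310659289514
```

View pics/s2.png

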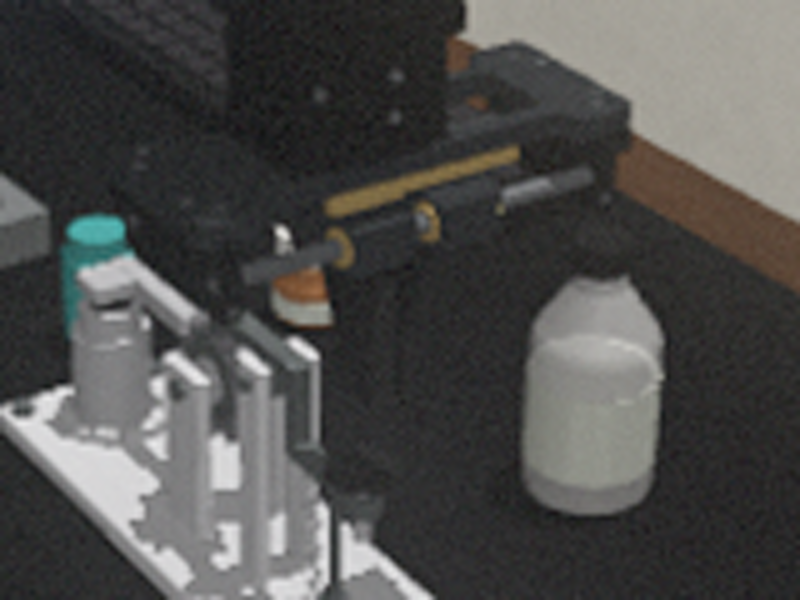

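The closed fingertips are at crop (385,400), above the pad at about (355,490), and nothing else is in the way. I'll go down by touch.

>>> drive_tool(increments=[[0,0,0,0.7,0,0,0],[0,0,0,1.2,0,0,0],[0,0,0,1.4,0,0,0],[0,0,0,1.4,0,0,0]])

```text
clock: 3.78
position: [568.4, -142.7, 124.8]
tool_rot: [179.9, 0.1, 88.5]
wrist_force: [0.4, -0.7, 0.4]
gripper_width: 0.5
```

>>> drive_tool(increments=[[0,0,0,0.2,0,0,0],[0,0,0,0.4,0,0,0],[0,0,0,0.4,0,0,0]])

```text
clock: 4.15
position: [568.2, -142.7, 120.5]
tool_rot: [179.9, 0.1, 88.5]
wrist_force: [-0.2, -0.3, 1.3]
gripper_width: 0.2
```

>>> drive_tool(increments=[[0,0,0,0.2,0,0,0],[0,0,0,0.4,0,0,0],[0,0,0,0.4,0,0,0]])

```text
clock: 4.53
position: [568.1, -142.6, 116.3]
tool_rot: [179.9, 0.1, 88.5]
wrist_force: [-0.2, 1.1, -0.8]
gripper_width: 0.4
```

>>> drive_tool(increments=[[0,0,0,0.2,0,0,0],[0,0,0,0.4,0,0,0],[0,0,0,0.4,0,0,0]])

```text
clock: 4.9
position: [567.9, -142.6, 112.1]
tool_rot: [180.0, 0.1, 88.5]
wrist_force: [-0.5, 0.2, -0.1]
gripper_width: 0.3
```

>>> drive_tool(increments=[[0,0,0,0.2,0,0,0],[0,0,0,0.4,0,0,0],[0,0,0,0.4,0,0,0]])

```text
clock: 5.28
position: [567.8, -142.6, 107.8]
tool_rot: [180.0, 0.1, 88.5]
wrist_force: [0.7, -0.9, 0.2]
gripper_width: 0.2
```

>>> drive_tool(increments=[[0,0,0,0.2,0,0,0],[0,0,0,0.3,0,0,0],[0,0,0,0.3,0,0,0]])

```text
clock: 5.65
position: [567.7, -142.5, 104.7]
tool_rot: [-180.0, 0.1, 88.5]
wrist_force: [0.7, 0.3, -0.4]
gripper_width: 0.3
```

>>> drive_tool(increments=[[0,0,0,0.2,0,0,0],[0,0,0,0.3,0,0,0],[0,0,0,0.3,0,0,0]])

```text
clock: 6.02
position: [567.6, -142.5, 101.6]
tool_rot: [-180.0, 0.1, 88.5]
wrist_force: [0.2, 0.4, -1.0]
gripper_width: 0.3
```

>>> drive_tool(increments=[[0,0,0,0.2,0,0,0],[0,0,0,0.3,0,0,0],[0,0,0,0.3,0,0,0]])

```text
clock: 6.4
position: [568.0, -142.4, 99.6]
tool_rot: [180.0, 0.0, 88.5]
wrist_force: [-2.4, 1.8, 5.8]
gripper_width: 0.4
```

>>> drive_tool(increments=[[0,0,0,0.15,0,0,0],[0,0,0,0.3,0,0,0],[0,0,0,0.3,0,0,0]])

```text
clock: 6.78
position: [568.1, -142.0, 97.7]
tool_rot: [180.0, -0.0, 88.5]
wrist_force: [-3.2, 0.5, 8.0]
gripper_width: 0.4
```

>>> drive_tool(increments=[[0,0,0,0.2,0,0,0],[0,0,0,0.35,0,0,0],[0,0,0,0.35,0,0,0]])

```text
clock: 7.15
position: [568.1, -141.5, 95.5]
tool_rot: [180.0, -0.1, 88.6]
wrist_force: [-2.8, 1.2, 8.8]
gripper_width: 0.5
```

>>> drive_tool(increments=[[0,0,0,0.15,0,0,0],[0,0,0,0.3,0,0,0],[0,0,0,0.3,0,0,0]])

```text
clock: 7.52
position: [568.3, -141.0, 93.8]
tool_rot: [180.0, -0.2, 88.6]
wrist_force: [-3.2, 2.2, 9.3]
gripper_width: 0.6
```

```bash
python3 - <<'E'
from h import *
s=telemetry.get_state();print(s['clock'],s['position'],s['wrist_force'])
E
```

```text
7.525 [ 568.25234331 -140.98165026   93.79114138] [-3.15304414  2.17754836  9.3071283 ]
```

>>> drive_tool(increments=[[0,0,0,0.15,0,0,0],[0,0,0,0.19,0,0,0],[0,0,0,0.19,0,0,0],[0,0,0,0.19,0,0,0]])

```text
clock: 8.02
position: [568.3, -140.8, 93.3]
tool_rot: [180.0, -0.3, 88.6]
wrist_force: [-4.2, 0.3, 9.2]
gripper_width: 0.5
```

```bash
python3 - <<'E'
from h import *
f=grab('side'); save(f,'s3.png',(240,130,400,250),4)
s=telemetry.get_state();print(s['clock'],s['position'],s['wrist_force'])
E
```

```text
8.075 [ 568.25798342 -140.79187209   93.22945303] [-3.87006201  1.77596127  9.05398566]
```

View pics/s3.png

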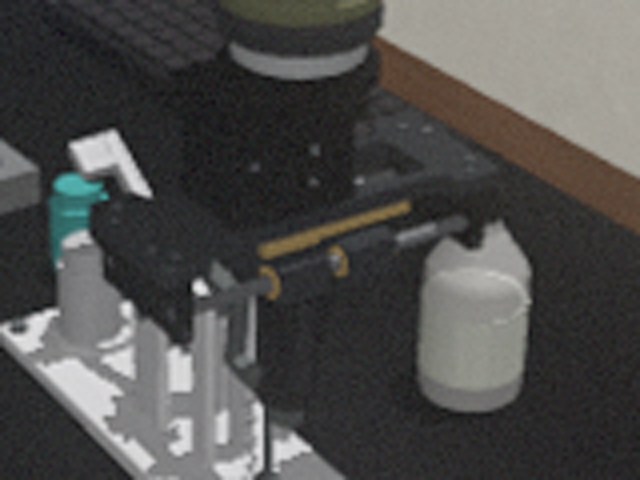

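The arm is swinging: its foot is at crop (95,150), clear of the cell. I'll hold the press.

>>> drive_tool(increments=[[0,0,0,0.17,0,0,0],[0,0,0,0.17,0,0,0],[0,0,0,0.17,0,0,0],[0,0,0,0.17,0,0,0],[0,0,0,0.17,0,0,0],[0,0,0,0.17,0,0,0],[0,0,0,0.17,0,0,0],[0,0,0,0.17,0,0,0],[0,0,0,0.17,0,0,0],[0,0,0,0.17,0,0,0],[0,0,0,0.17,0,0,0],[0,0,0,0.17,0,0,0],[0,0,0,0.17,0,0,0],[0,0,0,0.17,0,0,0],[0,0,0,0.17,0,0,0],[0,0,0,0.17,0,0,0],[0,0,0,0.17,0,0,0],[0,0,0,0.17,0,0,0],[0,0,0,0.17,0,0,0],[0,0,0,0.17,0,0,0]])

```text
clock: 10.58
position: [568.3, -140.8, 93.2]
tool_rot: [179.9, -0.3, 88.6]
wrist_force: [-4.6, 1.1, 10.2]
gripper_width: 0.7
```

>>> drive_tool(increments=[[0,0,0,0.15,0,0,0],[0,0,0,0.15,0,0,0],[0,0,0,0.15,0,0,0],[0,0,0,0.15,0,0,0],[0,0,0,0.15,0,0,0],[0,0,0,0.15,0,0,0],[0,0,0,0.15,0,0,0],[0,0,0,0.15,0,0,0],[0,0,0,0.15,0,0,0],[0,0,0,0.15,0,0,0],[0,0,0,0.15,0,0,0],[0,0,0,0.15,0,0,0]])

```text
clock: 12.08
position: [568.3, -140.8, 93.2]
tool_rot: [179.9, -0.4, 88.6]
wrist_force: [-4.4, 1.5, 9.9]
gripper_width: 0.2
```

```bash
python3 - <<'E'
from h import *
f=grab('side');g=grab('top'); 
a=cv2.resize(f['pixels'][90:250,230:400,::-1],(510,480));b=cv2.resize(g['pixels'][160:280,200:360,::-1],None,fx=2,fy=2)
cv2.imwrite('pics/s4.png',np.hstack([a,cv2.copyMakeBorder(b,0,480-b.shape[0],0,0,0)])[:,:800])
s=telemetry.get_state();print(s['clock'],s['position'],s['wrist_force'])
E
```

```text
12.175 [ 568.29146029 -140.75800033   93.17841641] [-3.89690676  0.55701113  9.98464722]
```

View pics/s4.png

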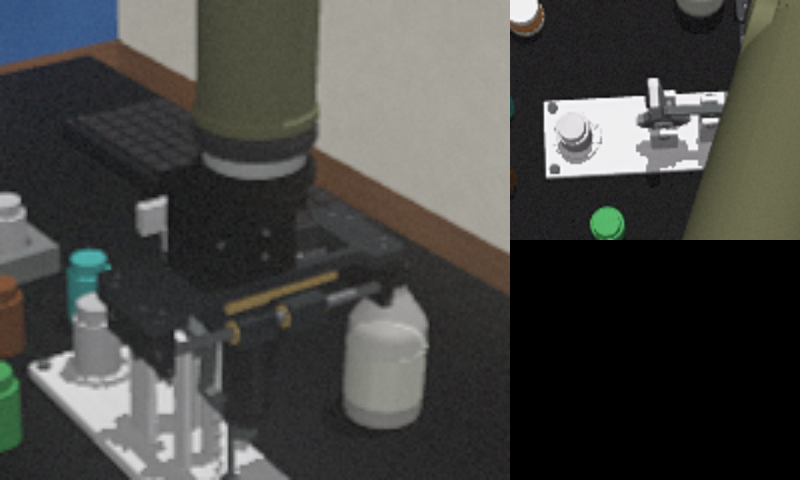

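The top crop shows the arm standing upright at (655,105). The cell is free, its lid at (573,125). I'll rise clear, and measure the lid from a fresh top frame.

>>> drive_tool(increments=[[0,0,0,-2,0,0,0],[0,0,0,-7,0,0,0],[0,0,0,-12,0,0,0],[0,0,0,-15,0,0,0],[0,0,0,-15,0,0,0]])

```text
clock: 12.8
position: [569.6, -142.3, 245.9]
tool_rot: [179.6, -0.4, 88.6]
wrist_force: [-0.8, -0.2, -0.7]
gripper_width: 0.2
```

```bash
python3 - <<'E'
from h import *
g=grab('top');f=grab('side')
im=g['pixels'];save(g,'t5.png',(200,170,360,270),5)
k=cv2.cvtColor(im,cv2.COLOR_RGB2GRAY)[205:245,215:255]
c=cv2.HoughCircles(cv2.resize(k,None,fx=4,fy=4,interpolation=cv2.INTER_CUBIC),cv2.HOUGH_GRADIENT,1.5,20,param1=120,param2=18,minRadius=20,maxRadius=48)
if c is not None:
    for u,v,rr in c[0][:5]:
        p=(215+u/4-.4,205+v/4-.4); print(p,rr/4,[onplane(g,p,z)[:2].round(1) for z in(74,62)])
print('expected lid px',proj(g,[572.75,73.3,74]),'body top',proj(g,[572.75,73.3,62]))
s=telemetry.get_state();print(s['clock'],s['position'],s['wrist_force'],s['qpos'])
np.save('top5.npy',g,allow_pickle=True);np.save('side5.npy',f,allow_pickle=True)
E
```

```text
(np.float32(233.1625), np.float32(231.7875)) 9.725 [array([552. ,  68.8]), array([554.4,  69.8])]
(np.float32(228.2875), np.float32(219.7875)) 11.7875 [array([579.6,  77.8]), array([582.2,  78.8])]
(np.float32(231.6625), np.float32(226.9125)) 8.9 [array([563.1,  71.4]), array([565.6,  72.4])]
(np.float32(228.2875), np.float32(236.2875)) 7.6625 [array([542.9,  80. ]), array([545.2,  81.1])]
(np.float32(217.7875), np.float32(233.2875)) 8.8625 [array([551.5, 102.4]), array([553.8, 103.7])]
expected lid px [[230.51579968 222.66640435]] body top [[231.04413474 223.76914259]]
12.9 [ 567.83055755 -141.59120398  242.4954647 ] [-0.00649272 -0.30037294 -0.71115167] [-21.91565852  11.32559359  38.81993913  92.2635209   -7.59166858
  79.03870138  16.38789174]
```

View pics/t5.png

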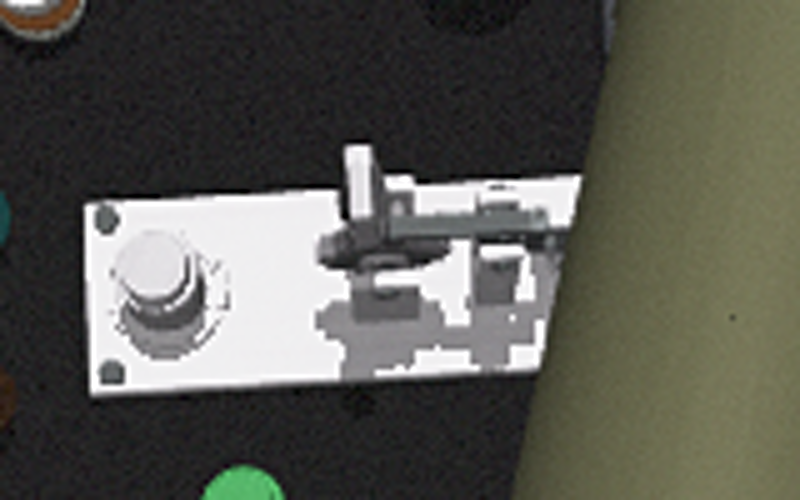

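The lid centre at crop (153,265) is px (230.6,223.0), which matches the predicted (230.5,222.7). So the cell is at (572.6, 73.3). The arm is still upright at crop (360,185). Next I go over it to the cell.

>>> drive_tool(increments=[[0.85,5,0,-0.5,0,0,0],[0.85,10,0,-0.5,0,0,0],[0.85,15,0,-0.5,0,0,0],[0.85,20,0,-0.5,0,0,0],[0.85,21.5,0,0,0,0,0],[0.85,21.5,0,5,0,0,0],[0.85,21.5,0,10,0,0,0],[0.85,21.5,0,14.5,0,0,0],[0.85,21.5,0,14.5,0,0,0],[0.85,21.5,0,14.5,0,0,0]])

```text
clock: 14.15
position: [574.0, 73.6, 99.9]
tool_rot: [179.9, -0.4, 88.5]
wrist_force: [0.5, 0.2, 0.6]
gripper_width: 73.5
```

```bash
python3 - <<'E'
from h import *
f=grab('side'); save(f,'s6.png',(220,110,340,210),5)
s=telemetry.get_state();print(s['clock'],s['position'],s['tool_rot'],s['wrist_force'],s['gripper_width'])
E
```

```text
14.2 [574.67024319  73.89224881 100.80678722] [179.81665181  -0.41483808  88.5293015 ] [-0.83451075 -0.27873515 -0.51646502] 74.13096972413437
```

View pics/s6.png

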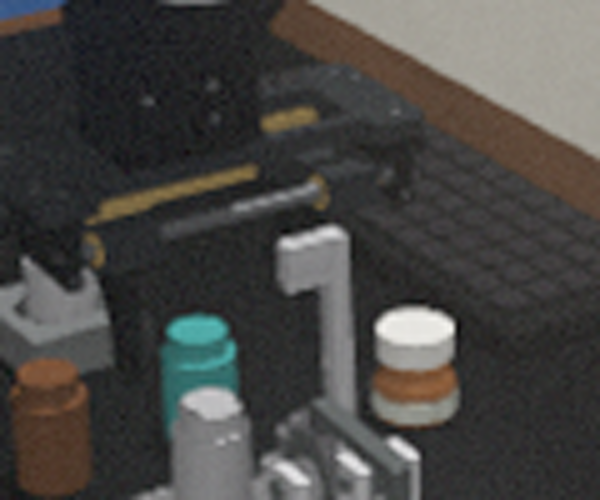

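The fingers straddle the cell, whose lid is at crop (210,400). The raised arm at (310,260) stands clear of the gripper body. I'll descend and grip.

>>> drive_tool(increments=[[0.85,-0.05,-0.17,2,0.2,-0.4,0],[0.85,-0.05,-0.17,4,0.2,-0.4,0],[0.85,-0.05,-0.17,5.5,0.2,-0.4,0],[0.85,-0.05,-0.17,6.3,0.2,-0.4,0],[0.85,-0.05,-0.17,6.3,0.2,-0.4,0],[0.85,-0.05,-0.17,6.3,0.2,-0.4,0]])

```text
clock: 14.95
position: [573.6, 73.9, 38.2]
tool_rot: [180.0, -0.0, 88.5]
wrist_force: [0.3, -0.5, -0.2]
gripper_width: 73.8
```

>>> drive_tool(increments=[[0.4,-0.05,0,0.05,0,0,0],[0.4,-0.05,-0.05,0.05,0,0,0],[0.2,-0.05,-0.05,0.05,0,0,0],[0.2,-0.05,-0.05,0.05,0,0,0],[0.2,-0.05,-0.05,0.05,0,0,0],[0.2,-0.05,-0.05,0.05,0,0,0],[0.2,-0.05,-0.05,0.05,0,0,0]], squeeze=20)

```text
clock: 15.82
position: [573.1, 73.4, 37.8]
tool_rot: [180.0, -0.0, 88.5]
wrist_force: [-1.4, 0.9, 0.8]
gripper_width: 37.6
```

>>> drive_tool(increments=[[0.2,0,0,-0.5,0,0,0],[0.2,0,0,-3,0,0,0],[0.2,0,0,-7,0,0,0],[0.2,0,0,-11,0,0,0],[0.2,0,0,-11,0,0,0],[0.2,0,0,-11,0,0,0]])

```text
clock: 16.58
position: [572.3, 73.3, 146.8]
tool_rot: [-179.9, -0.0, 88.5]
wrist_force: [-0.7, -0.5, -2.2]
gripper_width: 37.3
```

```bash
cat > m4.py <<'E'
from h import *
f=np.load('top0.npy',allow_pickle=True).item(); g=np.load('side0.npy',allow_pickle=True).item()
out=[]
for F,(u,v,w,h) in((f,(104,268,62,52)),(g,(150,168,52,42))):
    k=F['pixels'][v:v+h,u:u+w]; out.append(cv2.resize(k[:,:,::-1],(400,int(400*h/w)),interpolation=cv2.INTER_CUBIC))
hh=min(o.shape[0] for o in out); cv2.imwrite('pics/hold.png',np.hstack([o[:hh] for o in out]))
# top-face hole: radial edge from bright top to dark wall on the camera-near side and rim all round
def rim(F,c,z):
    gray=cv2.GaussianBlur(F['pixels'].min(2).astype(np.float32),(3,3),0); P=[]
    for t in np.radians(range(0,360,6)):
        rr=np.arange(15,28,.5); X=np.stack([c[0]+rr*np.cos(t),c[1]+rr*np.sin(t),0*rr+z],1); p=proj(F,X)
        val=np.array([cv2.getRectSubPix(gray,(1,1),tuple(map(float,q)))[0,0] for q in p]); d=np.gradient(val); i=np.argmax(np.abs(d))
        if abs(d[i])>3: P.append([t,rr[i],d[i]])
    return np.array(P)
from scipy.optimize import least_squares
for F in(f,g):
    c=np.array([438.,300.]); 
    for _ in range(6):
        P=rim(F,c,26.); xy=c+np.stack([P[:,1]*np.cos(P[:,0]),P[:,1]*np.sin(P[:,0])],1)
        s=least_squares(lambda q:np.hypot(*(xy-q).T)-21,c,loss='soft_l1'); c=s.x
    print('hole',c,'n',len(P),'rms',np.sqrt(np.mean(s.fun**2)),'median r',np.median(np.hypot(*(xy-c).T)))
s=telemetry.get_state();print(s['clock'],s['position'],s['tool_rot'],s['wrist_force'],s['gripper_width'],s['qpos'])
E
python3 m4.py
```

```text
hole [433.48552085 293.02799465] n 38 rms 3.6686712730444304 median r 22.764576108280288
hole [436.9942711  297.83278049] n 18 rms 0.71675487786354 median r 21.000290272370627
16.575 [572.27234796  73.3235681  146.84553247] [-1.79938318e+02 -1.47859192e-02  8.85259335e+01] [-0.65934967 -0.50572448 -2.16834862] 37.256315493548485 [-36.39876025  13.33266212  30.46214299 100.39448759  -7.25469968
  68.27825224  -5.38581345]
```

View pics/hold.png

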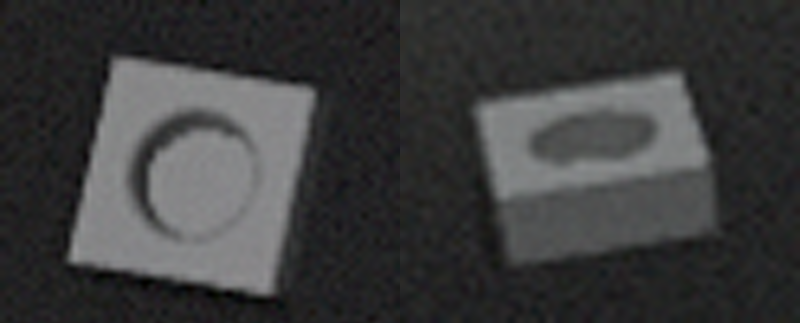

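Crop views: the top view's hole ellipse is centred at (194.5,175.5), agreeing with the face corners' centre (193,177). The side view's hole is at about (592.5,136), with the face centre at (593.5,133).

```bash
python3 - <<'E'
from h import *
f=np.load('top0.npy',allow_pickle=True).item(); g=np.load('side0.npy',allow_pickle=True).item()
T=lambda u,v:(104+u/6.452-.42,268+v/6.452-.42); S=lambda u,v:(150+(u-400)/7.69-.44,168+v/7.69-.44)
for p in((194.5,175.5),(193,177)): print('top',onplane(f,T(*p),26))
for p in((592.5,136),(593.5,133)): print('side',onplane(g,S(*p),26))
# same bias check: plate/cell calibrations: cell lid expected vs side
C=np.array([onplane(f,T(*p),26)[:2] for p in((113,57),(316,90),(275,297),(68,263))]);print(np.linalg.norm(C-np.roll(C,1,0),axis=1),C.mean(0))
C=np.array([onplane(g,S(*p),26)[:2] for p in((478,103),(683,70),(713,163),(500,197))]);print(np.linalg.norm(C-np.roll(C,1,0),axis=1),C.mean(0))
E
```

```text
top [438.37162697 299.96035197  26.        ]
top [437.90617076 300.47862164  26.        ]
side [437.28637993 298.18432585  26.        ]
side [438.3786767  300.02527719  26.        ]
[70.67445081 71.0398079  70.76380823 71.49130844] [438.23699677 300.40327346]
[69.99725842 70.93154924 71.14198307 70.52439639] [438.730806   300.54359025]
```

>>> drive_tool(increments=[[0.2,4.4,-2.8,0,0,0,0],[0.2,8.9,-5.6,0,0,0,0],[0.2,13.4,-8.4,0,0,0,0],[0.2,17.9,-11.2,0,0,0,0],[0.2,22.3,-14.0,0,0,0,0],[0.2,22.3,-14.0,2,0,0,0],[0.2,22.3,-14.0,5,0,0,0],[0.2,22.3,-14.0,7.5,0,0,0],[0.2,22.3,-14.0,7.5,0,0,0],[0.2,22.3,-14.0,7.5,0,0,0],[0.2,22.3,-14.0,7.5,0,0,0]])

```text
clock: 17.95
position: [438.6, 300.4, 73.1]
tool_rot: [180.0, -0.1, 88.5]
wrist_force: [-0.5, 0.3, -2.1]
gripper_width: 37.3
```

```bash
python3 - <<'E'
from h import *
f=grab('side'); g=grab('top')
a=cv2.resize(f['pixels'][125:225,130:230,::-1],(400,400),interpolation=cv2.INTER_CUBIC);b=cv2.resize(g['pixels'][250:340,90:180,::-1],(400,400),interpolation=cv2.INTER_CUBIC)
cv2.imwrite('pics/s7.png',np.hstack([a,b]))
s=telemetry.get_state();print(s['clock'],s['position'],s['tool_rot'],s['wrist_force'],s['gripper_width'])
p=s['position']; print('expected cell bottom/bodytop px in side crop x4',[(q-[130,125])*4 for q in proj(f,[[p[0],p[1],p[2]-26],[p[0],p[1],p[2]+24]])])
E
```

```text
18.05 [438.52579781 300.30204877  73.02843276] [ 1.79994090e+02 -8.92501085e-02  8.85225794e+01] [ 0.25081688  0.18569155 -1.88617103] 37.65777694811435
expected cell bottom/bodytop px in side crop x4 [array([174.93648639, 210.56793328]), array([165.14496984, 140.58299713])]
```

View pics/s7.png

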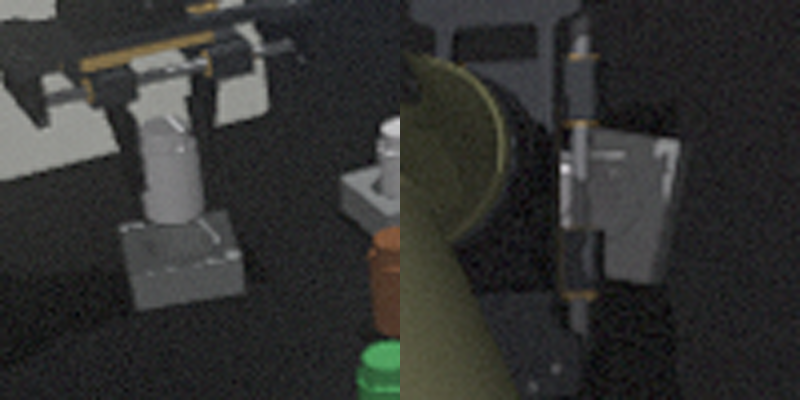

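The cell hangs upright at side crop (172,175), its bottom at about (174,212) as predicted, directly over the hole. I'll lower it with force checks.

>>> drive_tool(increments=[[0.2,0,-0.03,1,0,0,0],[0.2,0,-0.03,1.8,0,0,0],[0.2,0,-0.03,2.2,0,0,0],[0.2,0,-0.03,2.6,0,0,0],[0.2,0,-0.03,2.6,0,0,0]])

```text
clock: 18.68
position: [438.0, 300.2, 46.6]
tool_rot: [-180.0, -0.1, 88.5]
wrist_force: [-0.2, 0.0, -0.9]
gripper_width: 37.3
```

>>> drive_tool(increments=[[0.2,0,0,0.4,0,0,0],[0.2,0,0,0.8,0,0,0],[0.2,0,0,1.1,0,0,0],[0.2,0,0,1.1,0,0,0]])

```text
clock: 19.18
position: [437.8, 300.0, 35.3]
tool_rot: [-180.0, -0.0, 88.5]
wrist_force: [0.3, 0.8, -1.3]
gripper_width: 37.3
```

>>> drive_tool(increments=[[0.2,0,0,0.15,0,0,0],[0.2,0,0,0.3,0,0,0],[0.2,0,0,0.3,0,0,0]])

```text
clock: 19.55
position: [437.8, 300.0, 32.2]
tool_rot: [-179.9, -0.0, 88.5]
wrist_force: [-0.9, 0.6, -1.7]
gripper_width: 37.3
```

>>> drive_tool(increments=[[0.2,0,0,0.1,0,0,0],[0.2,0,0,0.15,0,0,0],[0.2,0,0,0.15,0,0,0]])

```text
clock: 19.92
position: [437.9, 300.1, 31.7]
tool_rot: [-179.9, -0.1, 88.5]
wrist_force: [-1.5, -1.6, 5.4]
gripper_width: 37.5
```

It makes contact at TCP z 31.7, where seating on the hole floor was expected (31.8). Now I release, wait, and rise straight up.

>>> drive_tool(increments=[[0.5,0,0,0,0,0,0],[0.7,0,0,0,0,0,0],[0.7,0,0,0,0,0,0],[0.7,0,0,0,0,0,0],[0.7,0,0,-3,0,0,0],[0.7,0,0,-8,0,0,0],[0.7,0,0,-14,0,0,0],[0.7,0,0,-20,0,0,0],[0.7,4,4,-24,0,0,0],[0.7,2,9,-24,0,0,0],[0.7,-2,14,-24,0,0,0],[0.7,-6,18,-24,0,0,0],[0.7,-10,21,-24,0,0,0],[0.7,-10,21,-24,0,0,0],[0.7,-10,21,-24,0,0,0]])

```text
clock: 21.8
position: [645.2, 195.1, 271.0]
tool_rot: [-179.9, -0.1, 88.5]
wrist_force: [-0.5, -0.7, -0.5]
gripper_width: 60.9
```

```bash
python3 - <<'E'
from h import *
f=grab('side'); g=grab('top')
a=cv2.resize(f['pixels'][125:300,130:340,::-1],(480,400),interpolation=cv2.INTER_CUBIC);b=cv2.resize(g['pixels'][190:340,90:210,::-1],(320,400),interpolation=cv2.INTER_CUBIC)
cv2.imwrite('pics/end.png',np.hstack([a,b]))
s=telemetry.get_state();print(s['clock'],s['position'],s['wrist_force'],s['gripper_width'])
def o(p):return [(q-[130,125])*[480/210,400/175] for q in proj(f,p)],[(q-[90,190])*2.667+[480,0] for q in proj(g,p)]
print('expected lid top / base',o([[438.2,300.2,68],[438.2,300.2,26]]))
E
```

```text
21.9 [644.66680394 196.59966638 271.24407867] [-0.53048565  0.41256173  0.75130774] 61.11249535368985
expected lid top / base ([array([ 97.40349316, 103.84884202]), array([102.01849519, 136.79232105])], [array([581.62242664, 276.13342301]), array([596.32860544, 279.68431006])])
```

View pics/end.png

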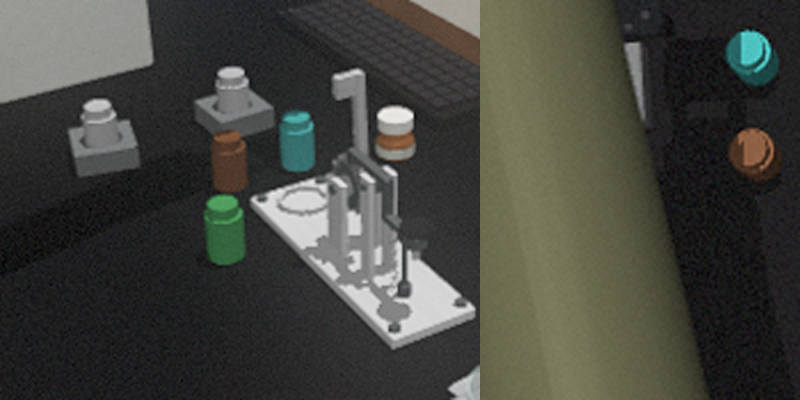

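The side view shows the cell upright in the empty holder, its lid top at (97,105) against the predicted (97,104) for a fully home cell. The full holder looks the same from the side. The clamp arm is up, the nest is empty and the look-alikes haven't moved. I'm handing in.

```bash
python3 -c "
from h import *
print(r.hand_in()); s=telemetry.get_state(); print(s['clock'],s['wrist_force'])"
```

```text
the job is handed in; nothing more can be done
None
the job is handed in; nothing more can be done
```

The sample cell is out of the clamp and seated upright in the empty holder. I handed the job in at about 22 s, within the 69 s limit.

- **Pawl:** I found the pad by touch at about 101 mm and pressed it about 7.7 mm. The vertical force in the readings was at most about 10 N (about 11 N in all), and the stop was not reached. I held it lifted for about 4.5 s, until pictures showed the clamp arm upright.
- **Cell:** I gripped it at 20 N, lifted it out and lowered it into the empty holder. It touched down with the tool at 31.7 mm (about 31.8 expected for the hole floor), with a light 5 N contact.

**Last checks:** In the side view the lid top is within about 1 px of where a fully seated cell should be. The clamp arm is still up, and the look-alikes, the full holder and the jar look unmoved. The gripper was open and clear of everything.

**Checks that failed or were missing:**
- The robot arm hid the holder in the last top view, so the seating is confirmed only by the side view and the touch height.
- The last side crop did not cover the beaker, bottles, dish or most of the spatula; the arm's path did not go near them.
- An automatic circle fit of the hole from the top view failed. I used the hole and face outlines from both views instead; they agreed within about 2 mm.

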